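# Click the curing timer's thumbwheel round to its mark and start it

## Task

Using only a fingertip, flick the edge of the black star-shaped thumbwheel on the white curing console clockwise (seen from above), click by click, until its orange lobe clicks home at the red pointer, without going past it. Then, with the wheel let go, press the round rubber start button beside it right down and let it come back up. Be gentle with the wheel and do not pinch it, do not press start before the wheel is set, and leave the cup, scraper, torch and orange vat cover where they are.

Things in the scene. Friction and masses are not known exactly. Their poses are not given: they have to be found in the camera images.
- console: White console fixed to the counter, 170 (x) x 270 (y) x 45 mm high, flat top. Origin: centre of its underside; x away from the robot at yaw 0, y left, z up. In its frame: wheel axis at x=0, y=65 mm; start button at x=-20, y=-85; red pointer, a flat bar 4 mm high, at x=57 to 79, y=65. At every click the wheel has a lobe in the console's +x direction and every 60 deg from it.
- wheel: Black star thumbwheel, axis vertical: hub of radius 22 mm, 6 straight radial lobes 60 deg apart, 8 mm thick, out to radius 50 mm (42 mm free between lobe ends), 18 mm tall, gaps open above and outwards. Origin on the axis at its underside, 49 mm above the counter (4 mm above the console's top); its top is 67 mm above the counter. x points along the orange lobe, z up.
- orange_lobe (a point): Top of the one orange lobe, near its outer end, 48 mm from the wheel's axis.
- pointer (a point): Inner end of the red pointer on the console's top, 57 mm from the wheel's axis in the console's +x direction.
- dial (a joint): Wheel angle, rad, growing clockwise from above; 0 = orange lobe at the pointer. A click is 1.047 rad; it starts 2, 3 or 4 clicks short (-2.09, -3.14, -4.19), rarely balanced midway between two. A sprung detent holds each click: some 4 N at a lobe's end moves it; just past half a click it snaps on unless the finger blocks the next lobe. Stops at -4.7 and 1.3: it cannot go round the other way.
- start (a joint): Travel of the start button in m: 0 up, 0.006 fully down; springs back; about 4 N pushes it right down.
- start_top (a point): Centre of the top of the black rubber start button, 28 mm in diameter, in its blue housing on the console; pressed straight down.
- cup: Empty white ceramic cup, rim radius 38 mm, 85 mm high, loose. Origin: centre of its underside.
- scraper: Green plastic scraper lying flat, 145 mm long along its x, handle 12 mm thick, blade 50 mm wide, loose. Origin under its middle, on the counter.
- torch: Compact aluminium UV torch lying along its x, 150 mm long, up to 34 mm high, loose. Origin under its body, on the counter.
- vat_cover: Orange translucent resin vat cover lying open side up like a tray, 150 x 210 x 45 mm high, loose. Origin: centre of its underside.

How it is judged:
On the way, in this order (a step that is already met when the one before it is completed fails the run):
1. the orange lobe has clicked home at the pointer and the wheel is let go (value of joint dial between -0.15 and 0.15 rad and contact force between the fingers and wheel below 0.5 N), for 0.2 s.
2. the start button is pressed right down (value of joint start above 0.0045 m), for 0.02 s.
At the end, for the whole second after the job is handed in: The orange lobe rests within 0.15 rad (about 9 deg) of the pointer and the wheel is still; the start button has been pressed at least 4.5 mm after that and is back up (value of joint dial between -0.15 and 0.15 rad and velocity of joint dial between -0.1 and 0.1 rad/s and value of joint start below 0.0015 m); the robot touches nothing.
It fails at once if the wheel is taken past the pointer by more than half a click (value of joint dial above 0.6 rad).
It fails at once if the start button is pressed while the wheel is not at its mark (value of joint start above 0.003 m and (value of joint dial below -0.3 rad or value of joint dial above 0.3 rad)).
It fails at once if the wheel is pinched or forced (over 25 N from the fingers) (contact force between the fingers and wheel above 25 N).
It fails at once if the cup, scraper, torch or vat cover is shifted or lifted by more than 15 mm (distance of any of cup, scraper, torch, vat_cover from where it was at the start of the episode above 0.015 m).
It also fails if it takes over 59 s, if anything falls off the work surface, if the arm or the gripper's body presses on something with over 40 N, if the wrist force passes 120 N, or if a joint passes its speed limit or range.

## Robot

A 6-joint arm with a two-finger parallel gripper is mounted at the origin on the work surface. World frame = base frame: x ahead of the robot, y to its left, z up, the work surface at z = 0. Lengths are in m, angles in rad, forces in N, time in s.
With the tool pointing down it reaches from about 0.35 to 0.775 m from the base axis. Payload 7.3 kg.
Tool frame: the origin (TCP) lies at the very end of the fingers, on their centre line; the grasp point (between the pads) lies grip_point_offset behind it (grip_point_offset is the distance from the TCP to the grasp point, in m); z points along the fingers, y is the direction in which the jaws open and shut (so a half turn about z gives the same grasp; the last joint's range is limited). The gripper opens to 92 mm and grips with 3 to 60 N. Pads are 19 mm wide; open, the fingers measure 130 mm over their backs; the gripper's body (75 mm by 190 mm) begins 47 mm behind the grasp point.
Start: joints at [-1.283, 0.342, 1.524, -0, 1.275, -0.146], TCP at [0.221, -0.476, 0.227] pointing down, gripper open.
Joint ranges: [-2.53, 2.53], [-0.77, 2.02], [0.04, 2.7], [-1, 4.14], [0.28, 2.66], [-3.11, 3.11]. Speed limits (rad/s): [2.57, 2.57, 3.14, 3.14, 3.14, 3.14].

## Interface

Orientations are given as [roll, pitch, yaw] about the fixed x, y, z axes, in that order (R = Rz(yaw) Ry(pitch) Rx(roll)).
In Python, from cell import * gives the robot as it stands.
- The arm moves only by the shell command python3 -m inch 'ROWS' [OPENING] [FORCE]. ROWS is JSON, a list that holds one entry, the list of rows, each a list of 4 numbers: the shift along the tool's x, y, z in mm, then the turn about the tool's z in rad. In form: [[[x, y, z, roll], ...]]. A call has 1 to 10 rows; each row shifts and turns the commanded pose from where the row before left it, along the tool's axes as they then stand; what a row does not reach is not made up. A row lasts 1/8 s, in which the tool goes at most 62.5 mm and 10.7 degrees, less where a joint would pass 70% of its speed; a pose out of reach is approached as far as the arm can. A call with a gripper value outside its range is refused whole. OPENING is the closure, from -1 (fully open) to 1 (shut), set as the call begins (- or left out, the last holds). The fingers move at their own pace and stop on an object; FORCE is the grip in N (left out, the last holds). Time passes only in rows, so rows that do not move let the fingers close. It gives the time, the measured TCP pose, the force and the opening at its end, in the units of the state.
- observe(): the state, without advancing time (a new reading comes with each control period).
- read_camera(name): name is "scene" or "top"; returns a dict with "img" (400x640x3 uint8, blue, green, red), "fx", "fy", "cx", "cy" (pixels), "eye" and "rotation" of the camera in the world. Camera axes: x right, y down, z forward; pixel columns grow to the right and rows downward; lengths in m; the calibration is good to about 2 mm. A picture is of the moment at which its call begins. There is no depth.
- hand_in(): hands the job in, once; it reports no verdict.
Trained networks look in the newest picture that a camera, given by its name, has taken for a name from the list of things; names that differ only in an ending like _2 or _b are one class to them, and where a whole thing is asked for, a point or a joint stands for the part that bears it (a point fixed in the world has none). Each returns a list of dicts, best first, with "conf" (0 to 1); they miss things now and then, are a little off and sometimes report something else, mostly with a low value. They report only what shows in the picture. A call takes as long as a camera call.
- boxes_of(camera, label): "at" ([row, column] in pixels, amid what is visible of it).
- place_of(camera, label): "at" ([row, column] in pixels: a listed point, or the origin of a listed thing).
The state is a dict: "time": time; "qpos": joint angles; "qvel": joint speeds; "joint_efforts": joint torques, N m; "tool_pos": TCP position; "tool_rot": TCP orientation; "contact_force": force on the tool from outside, world axes, zero at the start; "torque": the same for the moment, N m; "opening": finger opening in m.
Only numpy, scipy, OpenCV 4.12 (cv2) and the standard library are available. Lean on these libraries where they do the work, as an engineer would, in place of code of your own. Each camera call takes 0.05 s, during which the arm holds its last target. There are 200 camera calls.

## Working session

There is one attempt and no reset: what is moved stays moved. The work goes in short steps, Python scripts to look and compute and a shell command to move; the robot and the scene stay as the last step left them, time stands still between calls to the robot, and variables do not carry over. Pictures are saved under pics/ and viewed, about 8 in all and at most 12, crops included, and the job is handed in when it is done.

```bash
mkdir -p pics; cat > h.py <<'E'
from cell import *
import numpy as np, cv2
def ray(c,at,z):
    R=np.array(c["rotation"]).reshape(3,3); e=np.array(c["eye"])
    d=R@np.array([(at[1]-c["cx"])/c["fx"],(at[0]-c["cy"])/c["fy"],1])
    return e+d*(z-e[2])/d[2]
def proj(c,p):
    R=np.array(c["rotation"]).reshape(3,3); v=R.T@(np.array(p)-np.array(c["eye"]))
    return np.array([c["cy"]+c["fy"]*v[1]/v[2],c["cx"]+c["fx"]*v[0]/v[2]])
E
python3 - <<'E'
from h import *
ims={}
for n in ("top","scene"):
    c=read_camera(n); cv2.imwrite(f"pics/{n}0.png",c["img"]); print(n,c["eye"],c["fx"])
    for l,z in (("console",0),("wheel",.049),("orange_lobe",.067),("pointer",.049),("start_top",.055),("cup",0),("scraper",0),("torch",0),("vat_cover",0)):
        for d in place_of(n,l)[:2]: print(l,np.round(d["at"],1),round(d["conf"],2),ray(c,d["at"],z).round(4))
s=observe();print(s)
E
```

```text
top [0.55132723 0.0231009  1.14143826] 475.77767725076296Traceback (most recent call last):
  File "<stdin>", line 6, in <module>
  File "h.py", line 4, in ray
    R=np.array(c["rotation"]).reshape(3,3); e=np.array(c["eye"])
ValueError: cannot reshape array of size 3 into shape (3,3)
```

```bash
sed -i 's/np.array(c\["rotation"\]).reshape(3,3)/Rot.from_euler("xyz",c["rotation"]).as_matrix()/; 2a from scipy.spatial.transform import Rotation as Rot' h.py
python3 - <<'E'
from h import *
for n in ("top","scene"):
    c=read_camera(n); cv2.imwrite(f"pics/{n}0.png",c["img"]); print(n,c["eye"],c["rotation"],c["fx"])
    for l,z in (("console",0),("wheel",.049),("orange_lobe",.067),("pointer",.049),("start_top",.055),("cup",0),("scraper",0),("torch",0),("vat_cover",0)):
        for d in place_of(n,l)[:2]: print(l,np.round(d["at"],1),round(d["conf"],2),ray(c,d["at"],z).round(4))
s=observe();print(s)
E
```

```text
top [0.55132723 0.0231009  1.14143826] [-3.09903009  0.00405243 -1.5896891 ] 475.77767725076296
console [211.2 353.8] 0.56 [ 0.5757 -0.0391  0.    ]
orange_lobe [238. 333.] 0.89 [0.5148 0.0127 0.067 ]
pointer [192.8 319. ] 0.74 [0.6185 0.0427 0.049 ]
pointer [175.5 438.3] 0.38 [ 0.6532 -0.2326  0.049 ]
start_top [208.1 394.4] 0.49 [ 0.5799 -0.1289  0.055 ]
cup [228.7 265.5] 0.98 [0.5378 0.1734 0.    ]
scraper [262.7 383.6] 0.63 [ 0.4515 -0.1076  0.    ]
torch [175.3 436.7] 0.87 [ 0.6583 -0.2402  0.    ]
vat_cover [131.3 328.1] 0.96 [0.77   0.0189 0.    ]
vat_cover [209.4 392.8] 0.63 [ 0.5783 -0.1327  0.    ]
scene [ 1.13750553 -0.19181676  0.54475962] [-2.25512629  0.00272486  1.21468846] 373.33403316844283
console [222.8 294.1] 0.68 [ 0.5749 -0.0419  0.    ]
wheel [192.1 321. ] 0.9 [0.5546 0.0268 0.049 ]
orange_lobe [175.2 303.7] 0.68 [0.5072 0.0043 0.067 ]
pointer [207.4 337.7] 0.77 [0.6131 0.041  0.049 ]
start_top [211.9 253.2] 0.62 [ 0.5733 -0.1234  0.055 ]
cup [190.7 376.5] 0.89 [0.5379 0.1724 0.    ]
scraper [192.9 252.9] 0.55 [ 0.4438 -0.1017  0.    ]
torch [275.6 203.9] 0.94 [ 0.6516 -0.2391  0.    ]
vat_cover [191.3 377.1] 0.73 [0.5405 0.1727 0.    ]
vat_cover [282.9 358.8] 0.72 [0.7662 0.0199 0.    ]
{'time': 1.1, 'qpos': array([-1.28297947e+00,  3.41994338e-01,  1.52407759e+00,  2.25874823e-05,
        1.27542379e+00, -1.46016511e-01]), 'qvel': array([-0.00033152,  0.00028973,  0.00080858, -0.00057846,  0.00068773,
        0.0015322 ]), 'joint_efforts': array([ 7.70633706e-04, -4.31141031e+01, -2.44481957e+01,  7.18075898e-02,
        4.83726163e-02,  8.37593376e-06]), 'tool_pos': array([ 0.22071008, -0.47637814,  0.22675128]), 'tool_rot': array([ 3.14149360e+00, -7.27592530e-06,  4.33826798e-01]), 'contact_force': array([ 0.34516684, -0.35828702, -0.29751333]), 'torque': array([-0.02358361,  0.04606618,  0.02856977]), 'opening': 0.09197589127425765}
```

View pics/top0.png

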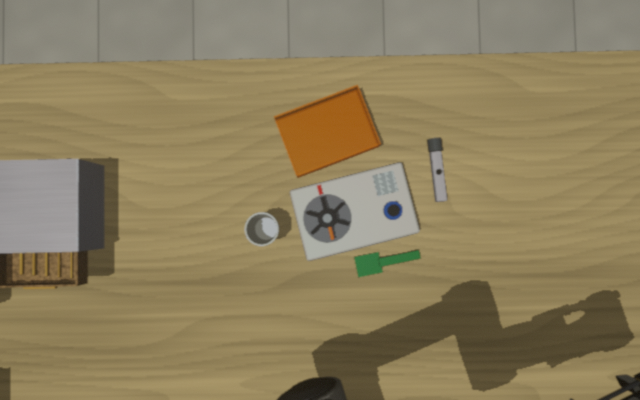

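View pics/scene0.png

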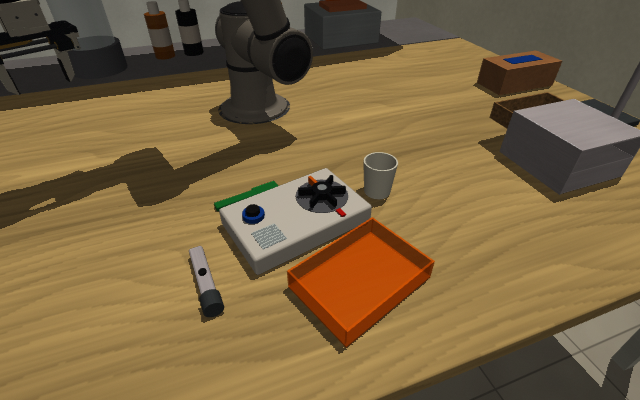

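The top picture shows the console with the wheel hub near (218,327). The orange lobe points at the robot, opposite the red pointer at (188,320), so it is about 3 clicks short. The button is at (210,393), the cup at (229,262) and the scraper at (262,385). I'll check the fitted pose with one overlay.

```bash
cat >> h.py <<'E'
AX=np.array([.5546,.0268]); YAW=.235
def cons(x,y,z): # console-frame mm relative to wheel axis -> world
    c,s=np.cos(YAW),np.sin(YAW); return [AX[0]+(c*x-s*y)/1e3,AX[1]+(s*x+c*y)/1e3,z/1e3]
def overlay(n,c,f,box):
    r0,r1,c0,c1=box; im=cv2.resize(c["img"][r0:r1,c0:c1],None,fx=f,fy=f,interpolation=cv2.INTER_CUBIC)
    P=[cons(0,0,67),cons(57,0,49),cons(79,0,49),cons(-20,-150,55)]+[cons(50*np.cos(k*np.pi/3),50*np.sin(k*np.pi/3),67) for k in range(6)]+[cons(a,b,45) for a in(-85,85) for b in (-200,70)]
    for p in P:
        q=proj(c,p); cv2.circle(im,(int((q[1]-c0+.5)*f),int((q[0]-r0+.5)*f)),3,(255,0,255),1)
    return im
E
python3 - <<'E'
from h import *
a=read_camera("top"); b=read_camera("scene")
A=overlay("top",a,5,(155,270,280,425)); B=overlay("scene",b,4,(160,280,210,380))
B=cv2.resize(B,(A.shape[1],480)) if 0 else B
cv2.imwrite("pics/ovt.png",A); cv2.imwrite("pics/ovs.png",B)
E
```

```text
(no output)
```

View pics/ovt.png

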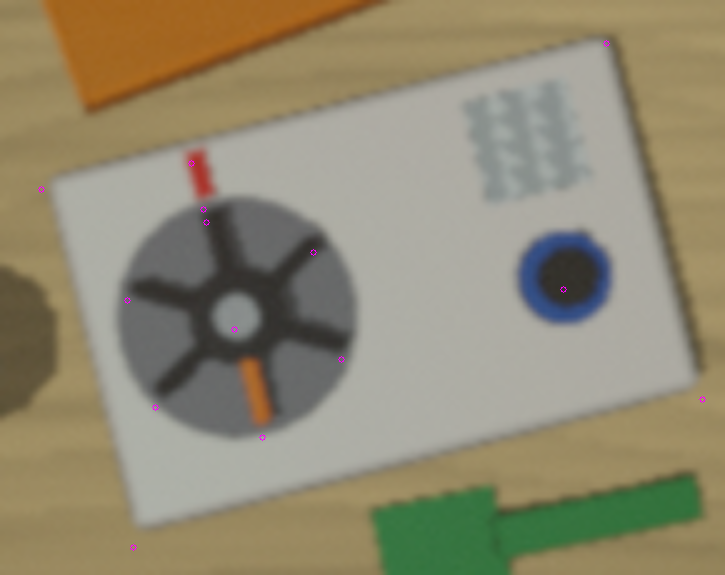

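View pics/ovs.png

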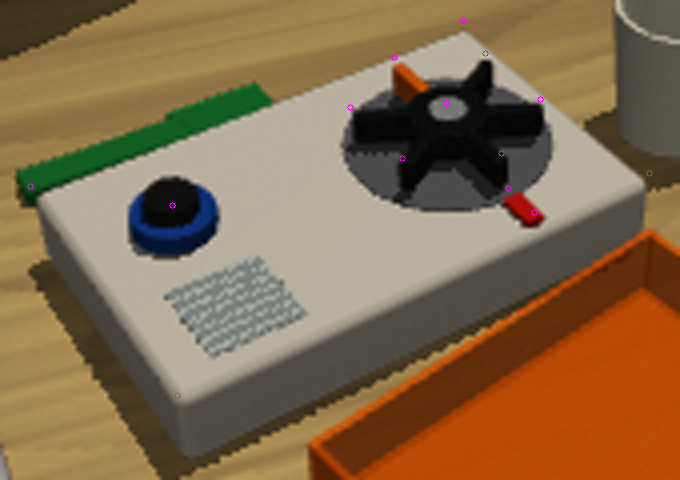

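```bash
python3 - <<'E'
from h import *
import h
from scipy.optimize import least_squares
a=read_camera("top"); b=read_camera("scene")
def px(l,f,r0,c0): return np.array([[v/f+r0-.5,u/f+c0-.5] for u,v in l])
# outline corners at top face, outer extents (sharp-corner extrapolation), + pointer ends
C=[(-85,-200,45),(-85,70,45),(85,-200,45),(85,70,45),(57,0,49),(79,0,49),(-20,-150,55)]
T=px([(699,383),(137,527),(613,36),(50,178),(207,195),(195,151),(568,276)],5,155,280)
S=px([(36,196),(466,31),(184,403),(646,186),(510,197),(537,222),(172,192)],4,160,210)
def f(p,w=(1,1)):
    h.AX=np.array(p[:2]);h.YAW=p[2]
    z=55+p[3]
    o=[]
    for q,c,ww in((T,a,w[0]),(S,b,w[1])):
        for k,(x,y,zz) in enumerate(C):
            o.append(ww*(proj(c,cons(x,y,p[3] if k==6 else zz))-q[k]))
    return np.ravel(o)
for w in((1,1),(1,0),(0,1)):
    r=least_squares(f,[.556,.027,.235,55],args=(w,)); print(w,r.x.round(4),np.round(r.fun.reshape(-1,2),1).tolist() if w==(1,1) else '')
h.AX=r.x[:2]
E
```

```text
(1, 1) [5.612e-01 2.580e-02 2.315e-01 6.888e+01] [[0.8, 1.0], [1.2, -0.4], [-1.1, -0.6], [-0.7, -1.2], [0.1, -0.2], [-0.4, -0.2], [-0.1, 0.4], [-0.4, -1.3], [-1.1, 0.2], [0.8, -1.7], [-0.8, 1.9], [-0.0, 0.4], [-0.2, 0.2], [0.1, -0.5]]
(1, 0) [5.61300e-01 2.52000e-02 2.29100e-01 5.86758e+01] 
(0, 1) [5.61100e-01 2.60000e-02 2.35200e-01 6.93869e+01]
```

Both cameras agree: axis (0.561, 0.0257), yaw 0.231, button top about 67–69 mm high. I'll close the gripper and go above the gap at console +30°, with the fingers' y radial.

```bash
python3 -m inch '[[[41.3,-23.7,0,0],[41.3,-23.7,0,0],[41.3,-23.7,0,0],[41.3,-23.7,0,0],[41.3,-23.7,0,0],[41.3,-23.7,0,0],[41.3,-23.7,0,0]]]' 1 10
python3 -m inch '[[[41.3,-23.7,0,0],[41.3,-23.7,0,0],[41.3,-23.7,0,0],[41.3,-23.7,0,0],[41.3,-23.7,0,0],[41.3,-23.7,0,0],[41.3,-23.7,0,0]]]'
python3 -m inch '[[[0,0,0,-0.18],[0,0,0,-0.18],[0,0,0,-0.18],[0,0,0,-0.18],[0,0,0,-0.18],[0,0,0,-0.18],[0,0,0,-0.18],[0,0,0,-0.18],[0,0,0,-0.18],[0,0,0,-0.18]]]'
cat >> h.py <<'E'
AX=np.array([.5612,.0257]); YAW=.2315
def rel():
    s=observe(); d=s["tool_pos"]-np.r_[AX,0]; r=np.hypot(d[0],d[1])*1e3; phi=np.degrees(np.arctan2(d[1],d[0])-YAW)
    print("t",s["time"],"r",r.round(1),"phi_cons",phi.round(1),"z",(d[2]*1e3).round(1),"yaw-phi-90",(np.degrees(s["tool_rot"][2]-YAW)-phi-90).round(1),"F",s["contact_force"].round(1),"rpy",s["tool_rot"].round(3),"open",s["opening"])
    return s
def tomove(x,y,z): # world target m -> tool shift mm
    s=observe(); print((Rot.from_euler("xyz",s["tool_rot"]).as_matrix().T@(np.array([x,y,z])-s["tool_pos"])*1e3).round(1))
E
python3 -c "
from h import *
rel(); p=cons(61*np.cos(np.pi/6),61*np.sin(np.pi/6),120); tomove(*p)"
```

```text
time: 2.17
tool_pos: [0.4141, -0.203, 0.2269]
tool_rot: [3.141, -0.0, 0.434]
contact_force: [0.7, -1.2, -0.1]
opening: 0.0263
time: 3.05
tool_pos: [0.6067, 0.0691, 0.2267]
tool_rot: [3.141, -0.0, 0.434]
contact_force: [0.1, -0.0, 0.9]
opening: 0.0003
time: 4.3
tool_pos: [0.6059, 0.0677, 0.2266]
tool_rot: [-3.141, -0.0, 2.24]
contact_force: [0.2, 0.4, -0.5]
opening: 0.0009
t 4.3 r 61.3 phi_cons 30.0 z 226.6 yaw-phi-90 -4.9 F [ 0.2  0.4 -0.5] rpy [-3.141 -0.     2.24 ] open 0.0009421959498466484
[ -0.   -0.3 106.6]
```

```bash
python3 -m inch '[[[0,0,35,-0.085],[0,0,50,0],[0,0,50,0],[0,0,0,0]]]'
python3 - <<'E'
from h import *
rel(); b=read_camera("scene"); cv2.imwrite("pics/s2.png",cv2.resize(b["img"][100:280,200:420],None,fx=3.3,fy=3.3,interpolation=cv2.INTER_CUBIC))
E
```

```text
time: 4.8
tool_pos: [0.6031, 0.0677, 0.0881]
tool_rot: [-3.135, -0.006, 2.319]
contact_force: [0.5, -0.6, -0.4]
opening: 0.0004
t 4.8 r 59.3 phi_cons 31.8 z 88.1 yaw-phi-90 -2.2 F [ 0.5 -0.6 -0.4] rpy [-3.135 -0.006  2.319] open 0.0003597744774983996
```

View pics/s2.png

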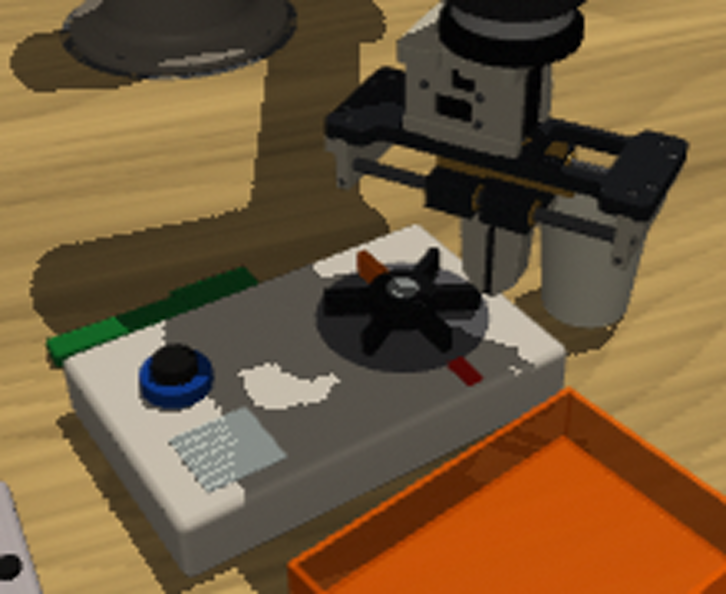

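The fingertip hangs over the gap between the pointer lobe and the next one counter-clockwise, and it clears the cup. Now lowering.

```bash
python3 -m inch '[[[0,0,0,0],[0,0,0,0]]]'; python3 -c "
from h import *
rel(); p=cons(61*np.cos(np.pi/6),61*np.sin(np.pi/6),56.5); tomove(*p)"
```

```text
time: 5.1
tool_pos: [0.6072, 0.0677, 0.094]
tool_rot: [3.139, 0.003, 2.319]
contact_force: [0.1, 0.3, 0.3]
opening: 0.0003
t 5.1 r 62.3 phi_cons 29.1 z 94.0 yaw-phi-90 0.5 F [0.1 0.3 0.3] rpy [3.139e+00 3.000e-03 2.319e+00] open 0.0003435950040665788
[ 1.  -1.4 37.5]
```

```bash
python3 -m inch '[[[0,-1,18,0],[0,0,19.5,0],[0,0,0,0],[0,0,0,0]]]'; python3 -c "
from h import *
rel(); p=cons(61*np.cos(np.pi/6),61*np.sin(np.pi/6),56.5); tomove(*p)"
python3 -m inch '[[[-5.3,-0.2,0,0.087],[-5.3,-0.2,0,0.087],[-5.3,-0.2,0,0.087],[-5.3,-0.2,0,0.087]]]'; python3 -c "
from h import *
rel()"
```

```text
time: 5.6
tool_pos: [0.606, 0.067, 0.0556]
tool_rot: [3.14, 0.002, 2.319]
contact_force: [-0.6, 0.1, 0.4]
opening: 0.0003
t 5.6 r 60.9 phi_cons 29.4 z 55.6 yaw-phi-90 0.2 F [-0.6  0.1  0.4] rpy [3.140e+00 2.000e-03 2.319e+00] open 0.0003408422172269526
[ 0.6  0.1 -0.9]
time: 6.1
tool_pos: [0.6182, 0.05, 0.0562]
tool_rot: [3.137, 0.001, 1.968]
contact_force: [1.3, 3.8, 3.0]
opening: 0.0006
t 6.1 r 62.0 phi_cons 9.8 z 56.2 yaw-phi-90 -0.4 F [1.3 3.8 3. ] rpy [3.137e+00 1.000e-03 1.968e+00] open 0.0006291387800333342
```

```bash
python3 -m inch '[[[-5.3,-0.4,0,0.087],[-5.3,-0.4,0,0.087],[-5.3,-0.3,0,0.087],[-5.3,-0.3,0,0.087],[-5.3,-0.3,0,0.087],[-5.3,-0.3,0,0.087],[0,0,0,0]]]'; python3 - <<'E'
from h import *
rel(); b=read_camera("scene"); cv2.imwrite("pics/s3.png",cv2.resize(b["img"][100:280,200:420],None,fx=3.3,fy=3.3,interpolation=cv2.INTER_CUBIC))
for n in("scene","top"):
    c=b if n=="scene" else read_camera(n)
    for d in place_of(n,"orange_lobe")[:2]:
        p=ray(c,d["at"],.067)[:2]-AX; print(n,round(d["conf"],2),(np.hypot(*p)*1e3).round(1),np.degrees(np.arctan2(p[1],p[0])-YAW).round(1))
E
```

```text
time: 6.98
tool_pos: [0.6212, 0.0177, 0.0555]
tool_rot: [3.139, 0.0, 1.449]
contact_force: [-0.2, 0.4, -0.1]
opening: 0.0001
t 6.975 r 60.5 phi_cons -20.8 z 55.5 yaw-phi-90 0.6 F [-0.2  0.4 -0.1] rpy [3.139 0.    1.449] open 0.0001259243051895548
scene 0.72 56.6 -184.6
top 0.5 53.3 -172.6
```

View pics/s3.png

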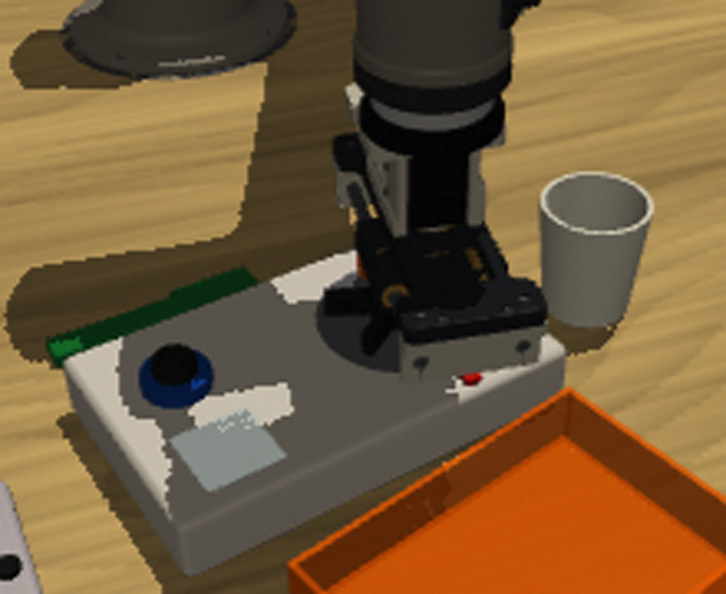

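No lasting turn: the orange sliver is still at (362,262), facing the robot, so the tip slid over the lobe's end. I'm in the next gap now, so I'll go deeper (r 52) and push the −60° lobe.

```bash
python3 -m inch '[[[0,-4,0,0],[0,-4.5,0,0],[0,0,0,0]]]'; python3 -c "
from h import *
rel()"
python3 -m inch '[[[-4.5,-0.2,0,0.087],[-4.5,-0.2,0,0.087],[-4.5,-0.2,0,0.087],[-4.5,-0.2,0,0.087]]]'; python3 -c "
from h import *
rel()"
```

```text
time: 7.55
tool_pos: [0.6129, 0.0182, 0.0549]
tool_rot: [3.138, 0.001, 1.449]
contact_force: [3.5, -4.6, 1.6]
opening: 0.0006
t 7.55 r 52.2 phi_cons -21.5 z 54.9 yaw-phi-90 1.2 F [ 3.5 -4.6  1.6] rpy [3.138e+00 1.000e-03 1.449e+00] open 0.0006122149210776002
time: 8.05
tool_pos: [0.6064, 0.0025, 0.0541]
tool_rot: [-3.141, -0.001, 1.098]
contact_force: [4.5, 5.4, -1.8]
opening: 0.0007
t 8.05 r 50.9 phi_cons -40.5 z 54.1 yaw-phi-90 0.1 F [ 4.5  5.4 -1.8] rpy [-3.141e+00 -1.000e-03  1.098e+00] open 0.0007007569707464696
```

```bash
python3 -m inch '[[[-4.5,-0.1,0,0.087],[-4.5,-0.1,0,0.087],[-4.5,-0.1,0,0.087],[-4.5,-0.1,0,0.087]]]'; python3 -c "
from h import *
rel()"
python3 -m inch '[[[-4.5,-0.1,0,0.087],[-4.5,-0.1,0,0.087],[-4.5,-0.1,0,0.087],[-4.5,-0.1,0,0.087],[0,0,0,0]]]'; python3 - <<'E'
from h import *
rel(); b=read_camera("scene"); cv2.imwrite("pics/s4.png",cv2.resize(b["img"][100:280,200:420],None,fx=3.3,fy=3.3,interpolation=cv2.INTER_CUBIC))
for n in("scene","top"):
    c=b if n=="scene" else read_camera(n)
    for d in place_of(n,"orange_lobe")[:2]:
        p=ray(c,d["at"],.067)[:2]-AX; print(n,d["at"],round(d["conf"],2),(np.hypot(*p)*1e3).round(1),np.degrees(np.arctan2(p[1],p[0])-YAW).round(1))
E
```

```text
time: 8.55
tool_pos: [0.5961, -0.012, 0.0542]
tool_rot: [-3.141, -0.001, 0.75]
contact_force: [0.9, 1.0, 0.2]
opening: 0.0007
t 8.55 r 51.4 phi_cons -60.4 z 54.2 yaw-phi-90 0.2 F [0.9 1.  0.2] rpy [-3.141e+00 -1.000e-03  7.500e-01] open 0.0006588223603928138
time: 9.18
tool_pos: [0.5803, -0.0229, 0.054]
tool_rot: [-3.141, 0.002, 0.406]
contact_force: [-3.2, -2.9, 0.6]
opening: 0.0005
t 9.175 r 52.2 phi_cons -81.9 z 54.0 yaw-phi-90 1.9 F [-3.2 -2.9  0.6] rpy [-3.141e+00  2.000e-03  4.060e-01] open 0.0004899513719180475
scene [175.8, 329.8] 0.91 44.5 122.6
```

View pics/s4.png

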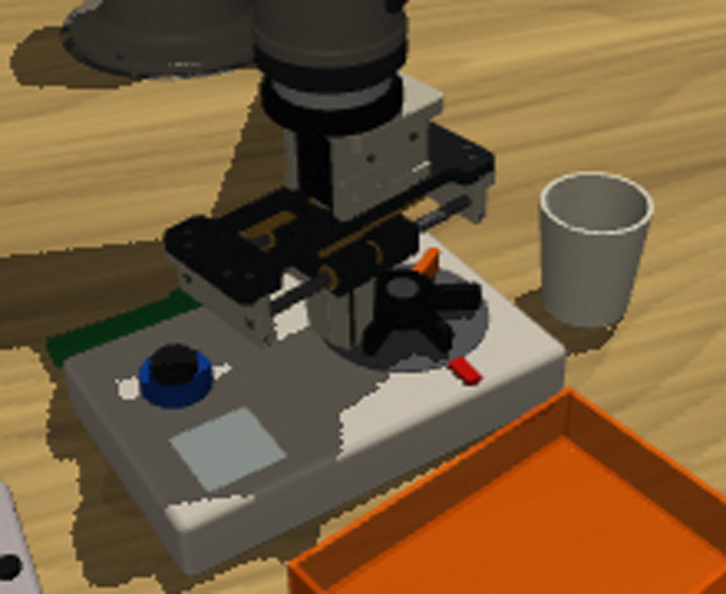

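Click one is done: the orange lobe is now at (430,262), console angle about +120°. Continuing with click two.

```bash
python3 -m inch '[[[-4.6,-0.2,0,0.087],[-4.6,-0.2,0,0.087],[-4.6,-0.2,0,0.087],[-4.6,-0.2,0,0.087],[-4.6,-0.2,0,0.087],[-4.6,-0.2,0,0.087]]]'; python3 -c "
from h import *
rel()"
python3 -m inch '[[[-4.6,-0.2,0,0.087],[-4.6,-0.2,0,0.087],[-4.6,-0.2,0,0.087],[-4.6,-0.2,0,0.087],[-4.6,-0.2,0,0.087],[0,0,0,0]]]'; python3 - <<'E'
from h import *
rel(); b=read_camera("scene")
for n in("scene","top"):
    c=b if n=="scene" else read_camera(n)
    for d in place_of(n,"orange_lobe")[:2]:
        p=ray(c,d["at"],.067)[:2]-AX; print(n,d["at"],round(d["conf"],2),(np.hypot(*p)*1e3).round(1),np.degrees(np.arctan2(p[1],p[0])-YAW).round(1))
E
```

```text
time: 10.12
tool_pos: [0.557, -0.0268, 0.0549]
tool_rot: [-3.142, -0.006, -0.119]
contact_force: [3.7, -1.0, 0.0]
opening: 0.0007
t 10.125 r 52.7 phi_cons -107.8 z 54.9 yaw-phi-90 -2.3 F [ 3.7 -1.   0. ] rpy [-3.142 -0.006 -0.119] open 0.0007423785651404684
time: 10.88
tool_pos: [0.5325, -0.0184, 0.0541]
tool_rot: [-3.141, 0.001, -0.55]
contact_force: [-3.9, 0.5, 1.2]
opening: 0.0004
t 10.875 r 52.6 phi_cons -136.3 z 54.1 yaw-phi-90 1.5 F [-3.9  0.5  1.2] rpy [-3.141e+00  1.000e-03 -5.500e-01] open 0.0003615723005201734
scene [184.7, 344.0] 0.8 48.0 66.9
```

```bash
python3 -m inch '[[[0,10,0,0],[0,10,0,0],[0,0,-25,0],[11.5,-0.9,0,-0.16],[11.5,-0.9,0,-0.16],[11.5,-0.9,0,-0.16],[11.5,-0.9,0,-0.16],[11.5,-0.9,0,-0.16],[0,0,0,0],[0,0,0,0]]]'; python3 - <<'E'
from h import *
rel(); a=np.radians(-89); p=cons(53*np.cos(a),53*np.sin(a),55); tomove(*p)
b=read_camera("scene"); cv2.imwrite("pics/s5.png",cv2.resize(b["img"][100:280,200:420],None,fx=3.3,fy=3.3,interpolation=cv2.INTER_CUBIC))
for n in("scene","top"):
    c=b if n=="scene" else read_camera(n)
    for d in place_of(n,"orange_lobe")[:2]:
        p=ray(c,d["at"],.067)[:2]-AX; print(n,d["at"],round(d["conf"],2),(np.hypot(*p)*1e3).round(1),np.degrees(np.arctan2(p[1],p[0])-YAW).round(1))
E
```

```text
time: 12.32
tool_pos: [0.5777, -0.0454, 0.0792]
tool_rot: [3.141, -0.0, 0.244]
contact_force: [-0.2, -0.5, 0.4]
opening: 0.0004
t 12.325 r 73.0 phi_cons -90.2 z 79.2 yaw-phi-90 1.0 F [-0.2 -0.5  0.4] rpy [ 3.141 -0.     0.244] open 0.00036308392157675094
[  1.5 -20.   24.2]
scene [188.1, 343.5] 0.64 45.6 52.8
top [209.8, 307.5] 0.45 47.0 53.9
```

View pics/s5.png

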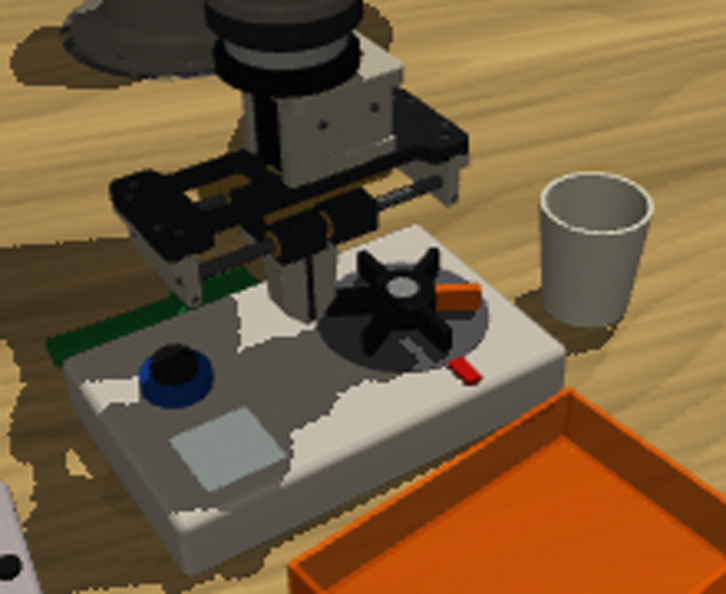

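Two clicks are done: the orange lobe at (460,297) is one lobe short of the pointer at (465,370). Re-entering the −90° gap for the last click.

```bash
python3 -m inch '[[[1,0,12,0],[0,0,12,0],[0,-10,0,0],[0,-10,0,0],[0,0,0,0]]]'; python3 -c "
from h import *
rel()"
python3 -m inch '[[[-4.6,-0.2,0,0.087],[-4.6,-0.2,0,0.087],[-4.6,-0.2,0,0.087],[-4.6,-0.2,0,0.087],[-4.6,-0.2,0,0.087]]]'; python3 -c "
from h import *
rel()"
```

```text
time: 13.15
tool_pos: [0.574, -0.0241, 0.0555]
tool_rot: [3.141, -0.0, 0.249]
contact_force: [0.1, 0.0, -0.3]
opening: 0.0006
t 13.15 r 51.4 phi_cons -88.9 z 55.5 yaw-phi-90 -0.1 F [ 0.1  0.  -0.3] rpy [ 3.141 -0.     0.249] open 0.0006260181869354143
time: 13.78
tool_pos: [0.5527, -0.0264, 0.0561]
tool_rot: [3.141, -0.004, -0.19]
contact_force: [2.3, -0.7, -1.3]
opening: 0.0003
t 13.775 r 52.8 phi_cons -112.5 z 56.1 yaw-phi-90 -1.6 F [ 2.3 -0.7 -1.3] rpy [ 3.141 -0.004 -0.19 ] open 0.00033528378446252957
```

```bash
python3 -m inch '[[[-4.6,-0.2,0,0.087],[-4.6,-0.2,0,0.087],[-4.6,-0.2,0,0.087],[-4.6,-0.2,0,0.087],[0,0,0,0]]]'; python3 - <<'E'
from h import *
rel(); b=read_camera("scene")
for n in("scene","top"):
    c=b if n=="scene" else read_camera(n)
    for d in place_of(n,"orange_lobe")[:2]:
        p=ray(c,d["at"],.067)[:2]-AX; print(n,d["at"],round(d["conf"],2),(np.hypot(*p)*1e3).round(1),np.degrees(np.arctan2(p[1],p[0])-YAW).round(1))
E
```

```text
time: 14.4
tool_pos: [0.5334, -0.0191, 0.0554]
tool_rot: [3.141, 0.001, -0.534]
contact_force: [-2.9, 1.6, 0.8]
opening: 0.0008
t 14.4 r 52.8 phi_cons -135.1 z 55.4 yaw-phi-90 1.2 F [-2.9  1.6  0.8] rpy [ 3.141e+00  1.000e-03 -5.340e-01] open 0.0007974099188092154
scene [197.5, 335.7] 0.68 43.9 6.4
scene [193.9, 320.5] 0.21 22.1 -39.9
```

```bash
python3 -m inch '[[[0,10,0,0],[0,10,0,0],[0,0,-30,0],[0,0,-30,0],[0,0,0,0],[0,0,0,0]]]' ; python3 -m inch '[[[0,30,0,0],[0,30,0,0],[0,0,0,0],[0,0,0,0]]]' 0.15; python3 - <<'E'
from h import *
s=rel(); y=s["tool_rot"][2]; u=np.array([np.sin(y),-np.cos(y)]); b=np.array(cons(-20,-150,110))
off=(s["opening"]/2*1e3+8.5)/1e3; b[:2]+=off*u; print("off",off); tomove(*b)
b=read_camera("scene"); cv2.imwrite("pics/s6.png",cv2.resize(b["img"][100:280,200:420],None,fx=3.3,fy=3.3,interpolation=cv2.INTER_CUBIC))
for n in("scene","top"):
    c=b if n=="scene" else read_camera(n)
    for d in place_of(n,"orange_lobe")[:1]:
        p=ray(c,d["at"],.067)[:2]-AX; print(n,d["at"],round(d["conf"],2),(np.hypot(*p)*1e3).round(1),np.degrees(np.arctan2(p[1],p[0])-YAW).round(1))
E
```

```text
time: 15.35
tool_pos: [0.5236, -0.0372, 0.1147]
tool_rot: [3.141, -0.0, -0.536]
contact_force: [-0.2, 0.5, -0.1]
opening: 0.0004
time: 15.85
tool_pos: [0.4933, -0.088, 0.1146]
tool_rot: [-3.142, 0.001, -0.536]
contact_force: [0.1, 1.2, -0.5]
opening: 0.0358
t 15.85 r 132.4 phi_cons -134.1 z 114.6 yaw-phi-90 0.2 F [ 0.1  1.2 -0.5] rpy [-3.142e+00  1.000e-03 -5.360e-01] open 0.035806094895904646
off 0.02640304744795232
[90.1 15.9  4.5]
scene [196.8, 330.9] 0.97 36.5 -3.0
top [197.1, 324.5] 0.69 46.5 -7.8
```

View pics/s6.png

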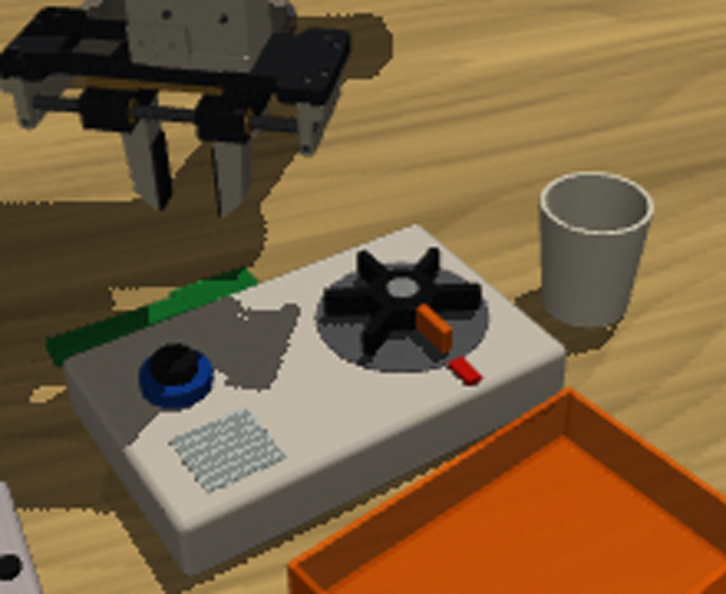

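The orange lobe points at the red pointer (435,328 → 465,370) and the gripper is well clear. The tips are tapered, which explains the first slip. Next is the button, pressed with one fingertip.

```bash
python3 -m inch '[[[30,4.5,0,0],[30,4.5,0,0],[30,5,0,0],[0,0,0,0],[0,0,20,0],[0,0,0,0],[0,0,0,0]]]'; python3 - <<'E'
from h import *
s=rel(); y=s["tool_rot"][2]; u=np.array([np.sin(y),-np.cos(y)]); b=np.array(cons(-20,-150,75))
b[:2]+=(s["opening"]/2+.005)*u; tomove(*b)
f=5
b=read_camera("scene"); cv2.imwrite("pics/s7.png",cv2.resize(b["img"][120:240,190:310],None,fx=f,fy=f,interpolation=cv2.INTER_CUBIC))
E
```

```text
time: 16.92
tool_pos: [0.5635, -0.1457, 0.0957]
tool_rot: [3.142, -0.0, -0.535]
contact_force: [0.6, -0.6, -0.3]
opening: 0.0389
t 16.925 r 171.4 phi_cons -102.5 z 95.7 yaw-phi-90 -31.4 F [ 0.6 -0.6 -0.3] rpy [ 3.142 -0.    -0.535] open 0.03890366636933453
[ 0.3  0.1 20.7]
```

View pics/s7.png

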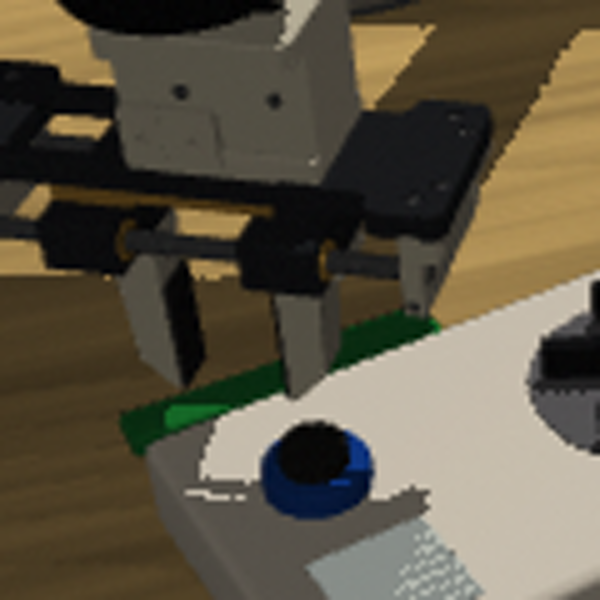

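The pressing tip at (305,390) sits right above the button at (315,447), which fits the height difference. Lowering slowly.

```bash
python3 -m inch '[[[0,0,12,0],[0,0,8,0],[0,0,3,0],[0,0,2,0],[0,0,0,0]]]'; python3 -m inch '[[[0,0,2,0],[0,0,0,0]]]'; python3 -m inch '[[[0,0,2,0],[0,0,0,0]]]';
```

```text
time: 17.6
tool_pos: [0.5636, -0.1462, 0.0702]
tool_rot: [3.141, -0.0, -0.535]
contact_force: [-0.2, 0.0, -0.1]
opening: 0.0389
time: 17.85
tool_pos: [0.5635, -0.1462, 0.0682]
tool_rot: [3.141, -0.0, -0.535]
contact_force: [0.2, -0.9, 0.0]
opening: 0.0391
time: 18.1
tool_pos: [0.5637, -0.1462, 0.0663]
tool_rot: [-3.142, -0.001, -0.535]
contact_force: [-0.2, 0.3, 1.7]
opening: 0.0394
```

```bash
python3 -m inch '[[[0,0,2,0],[0,0,0,0]]]'; python3 -m inch '[[[0,0,2,0],[0,0,0,0]]]'; python3 -m inch '[[[0,0,1.5,0],[0,0,0,0]]]'
```

```text
time: 18.35
tool_pos: [0.5637, -0.1462, 0.0643]
tool_rot: [-3.142, -0.001, -0.535]
contact_force: [0.1, -0.2, 2.1]
opening: 0.0391
time: 18.6
tool_pos: [0.5637, -0.1462, 0.0623]
tool_rot: [-3.142, -0.001, -0.535]
contact_force: [-0.2, -0.2, 3.8]
opening: 0.0391
time: 18.85
tool_pos: [0.5638, -0.1462, 0.0612]
tool_rot: [-3.142, -0.001, -0.535]
contact_force: [-0.8, 1.2, 6.3]
opening: 0.0391
```

```bash
python3 -m inch '[[[0,0,1,0],[0,0,0,0]]]'; python3 -m inch '[[[0,0,-10,0],[0,0,-30,0],[0,0,-40,0],[0,0,-20,0],[-40,0,0,0],[-40,0,0,0],[-40,0,0,0],[0,0,0,0],[0,0,0,0]]]'; python3 - <<'E'
from h import *
b=read_camera("scene"); cv2.imwrite("pics/s8.png",cv2.resize(b["img"][100:300,170:420],None,fx=3,fy=3,interpolation=cv2.INTER_CUBIC))
for n in("scene","top"):
    c=b if n=="scene" else read_camera(n)
    for l,z in(("orange_lobe",.067),("start_top",.067),("cup",0),("torch",0),("vat_cover",0),("scraper",0)):
      for d in place_of(n,l)[:1]: print(n,l,round(d["conf"],2),ray(c,d["at"],z).round(4))
E
```

```text
time: 19.1
tool_pos: [0.5638, -0.1463, 0.061]
tool_rot: [-3.141, -0.001, -0.535]
contact_force: [-3.0, 0.5, 11.9]
opening: 0.0391
time: 20.23
tool_pos: [0.461, -0.0852, 0.16]
tool_rot: [-3.142, -0.001, -0.535]
contact_force: [1.1, -0.3, 0.7]
opening: 0.0392
scene orange_lobe 0.62 [ 0.6467 -0.0635  0.067 ]
scene start_top 0.36 [0.6109 0.0359 0.067 ]
scene cup 0.9 [0.5414 0.1719 0.    ]
scene torch 0.6 [ 0.663  -0.2371  0.    ]
scene vat_cover 0.93 [0.7638 0.0294 0.    ]
scene scraper 0.97 [ 0.4458 -0.11    0.    ]
top orange_lobe 0.65 [0.6081 0.0416 0.067 ]
top start_top 0.46 [ 0.5826 -0.1239  0.067 ]
top cup 0.97 [0.5311 0.1742 0.    ]
top torch 0.63 [ 0.6486 -0.2394  0.    ]
top vat_cover 0.64 [0.7714 0.0169 0.    ]
```

View pics/s8.png

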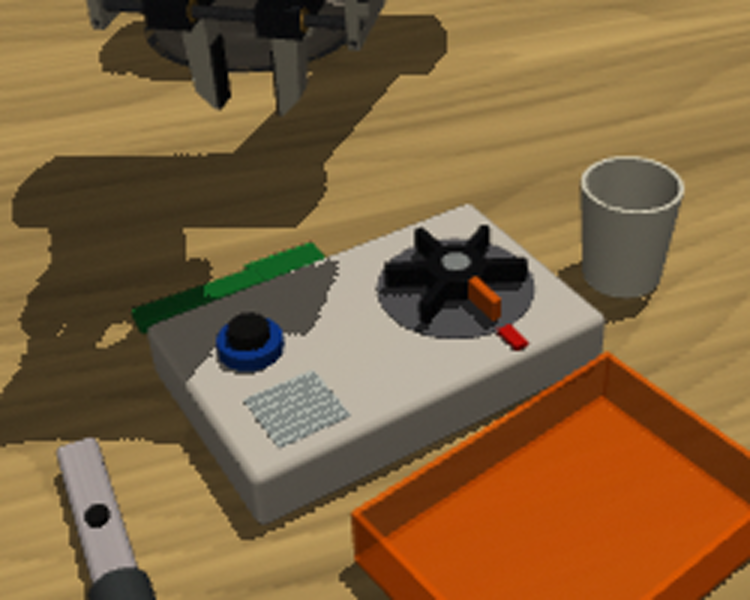

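The orange lobe at (485,300) is in line with the pointer at (513,337). The button at (248,328) is back up, and the loose things are where they were. Handing in.

```bash
python3 -c "
from cell import *
print(hand_in())"
```

```text
the job is handed in; nothing more can be done
None
```

The wheel is set with its orange lobe at the red pointer, the start button has been pressed and is back up, and I handed the job in at about 20 s. `hand_in` gave no verdict.

- **Wheel:** It started 3 clicks short. My first push slid past the end of a lobe because the fingertips are tapered, and it did not turn the wheel. I went about 8 mm deeper and made the three clicks with the tip of the closed gripper, pulling back before the last one. The highest force I read at the wheel was about 7 N.
- **Start button:** With the wheel let go, one fingertip pushed the button from about 67 mm down to a hard stop at 61 mm. That is about 6 mm of travel, and the force at the stop was about 12 N. Then I lifted clear.
- **Last checks:** The final picture shows the orange lobe in line with the pointer and the button up. The cup, scraper, torch and vat cover stand where they were; the networks' positions for them differ from the first ones by at most 12 mm, mostly in opposite directions in the two cameras, which I take as noise. The gripper touches nothing.
- **What disagreed:** In the last scene picture the networks put the orange lobe and the start button in the wrong places. The top camera put both where expected, within about 1 cm. I went by the picture for both.

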